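# Show the blasted, notched end of a test coupon to the code reader, lamp set first

## Task

First turn the lamp dial of the bench code reader until its pointer stands at the triangular mark on the scale. Then take the steel test coupon that lies label side up by its plain part (the two coupons that lie label down have been read already: leave them where they are) and hold it level under the reader head, label up, its notched, blasted end towards the reader and the label over the cross on the foot, at the height of the collar on the column. Finish while holding it there, still, with nothing else carrying it.

Things in the scene. Friction and masses are not known exactly. Their poses are not given: they have to be found in the camera images.
- reader: Fixed code reader right of the middle, mm in its frame: origin on the bench, +x away from the robot (yaw within 0.2 rad), z up. Foot x -220..50, y -60..60, 12 high, cross engraved at (-150, 0). Column 25 thick, 333 high at x = 50, dark collar at z = 120. Head (74 mm ring lamp, lens at x -44, z 226) looks down and back at 45 degrees; all of it lies beyond x = -72 and above z = 195
- reading_point (a point): The point in the air where the label must be: x = -150, y = 0, z = 120 mm in the reader's frame, right above the cross and level with the collar; axes as the reader's.
- lamp_dial (a joint): Angle of the lamp dial in rad, growing clockwise seen from above, 0 to 4.71; it starts between 1.4 and 2.2 and is at the triangular mark at 2.827. It turns with a light, even friction of about 0.04 N m and stays where it is left.
- dial_grip (a point): On the dial's upright axis, 62 mm above the bench. The black grip bar is 40 long, 13 wide and stands 51 to 71 mm above the bench, over a 45 mm skirt on the lamp controller, a box 118 x 108 x 46 mm high at the reader's right side (dial at x -160, y -190 mm in the reader's frame). Site x axis: along the bar to the end with the white pointer line; z up
- set_mark (a point): The white triangular mark on the black panel round the dial, 36 mm from the dial's axis, its apex to the dial; plain scale ticks stand every 27 degrees.
- coupon: Loose steel plate 84 x 30 x 5 mm, 50 to 100 g, the one of three that lies label up on the bench, at any yaw. Origin mid underside, +x to the notched end, z up. A 7 x 7 mm corner notch marks that end, at the right (-y) when the end points away from you. That end's last 28 mm are blasted duller and carry a 14 mm square dot code, the label
- label (a point): Middle of the label on the coupon's upper face, 28 mm from its origin along +x, 5 mm above its underside; axes as the coupon's.
- read_coupon_1: A like steel coupon that lies label down (plain face up, so its notch is at the left hand, +y, of the notched end, +x). Origin in the middle of its underside. To be left alone.
- read_coupon_2: Another coupon that lies label down, as read_coupon_1. To be left alone.
Things that resemble listed ones, but are neither listed nor needed, are in the scene too. Leave any pink look-alike of the coupon alone.

How it is judged:
By the outcome, as a careful person would: the job done as asked, in the order asked, and still so for the second after the job is handed in, while the arm keeps its last pose, push and grip.
It also fails if it takes over 64 s, if anything falls off the work surface, if the arm or the gripper's body presses on something with over 40 N, if the wrist force passes 120 N, or if a joint passes its speed limit or range.

## Robot

A 7-joint arm with a two-finger parallel gripper is mounted at the origin on a cart in front of the work surface, level with it; the furniture and walls round the work are solid. World frame = base frame: x ahead of the robot, y to its left, z up, the work surface at z = 0. Lengths are in mm, angles in rad, forces in N, time in s.
With the tool pointing down it reaches from about 425 to 950 mm from the base axis. Payload 16.7 kg.
Tool frame: the origin (TCP) lies between the finger pads; the fingertips stand 14 mm ahead of it and the grasp point (between the pads) lies 5 mm behind it (tips_ahead is the distance from the TCP to the fingertips, in mm); y points along the fingers, z is the direction in which the jaws open and shut, and the axes are right-handed (so a half turn about y gives the same grasp; the last joint's range is limited). The gripper opens to 94 mm and grips with 3 to 60 N. Pads are 16 mm wide; open, the fingers measure 119 mm over their backs; the gripper's body (75 mm by 177 mm) begins 78 mm behind the grasp point.
Start: joints at [0.967, 0.426, 0.074, 1.606, -0.034, 1.111, -0.067], TCP at [296.48, -606.362, 219.467] pointing down, gripper open.
Joint ranges: [-2.85, 2.85], [-0.5, 2.14], [-1.23, 1.37], [0.21, 2.46], [-1.02, 4.16], [0.16, 2.05], [-2.73, 2.73]. Speed limits (rad/s): [1.89, 1.89, 2.39, 2.39, 3.01, 3.01, 3.01].

## Interface

Orientations are given as a 3x3 rotation matrix whose columns are the frame's x, y, z axes.
In Python, from cell import sense, capture, camera_info, job_done, tips_ahead gives the robot as it stands.
- The arm moves only by the tool play_rows, never from a script. Its argument "increments" is a list of rows, each an object of numbers: "x", "y", "z": the shift along the tool's x, y, z in cm; "rx", "ry", "rz": the turn, a rotation vector about the tool's x, y, z in rad; "grip": the gripper command: -1 is shut, 1 is fully open, values between are in proportion. A call has 1 to 5 rows; each row is the pose to reach, as a shift and turn from the pose commanded when the call began, along the tool's axes at that moment; what a row does not reach only later rows make up. A row lasts 1/8 s, in which the tool goes at most 62.5 mm and 10.7 degrees, less where a joint would pass 70% of its speed; a pose out of reach is approached as far as the arm can. A call with a gripper value outside its range is refused whole. The fingers move at their own pace and stop on an object; "grip_force" is the grip in N (left out, the last holds). Time passes only in rows, so rows that repeat a pose let the fingers close. It gives the time, the measured TCP pose, the force and the opening at its end, in the units of the state.
- sense(): the state, without advancing time (a new reading comes with each control period).
- capture(name): name is "scene" or "side" or "wrist"; returns the picture (420x560x3 uint8, red, green, blue); there is no depth.
- camera_info(name): a dict with "vertical_fov" (degrees; the focal length in pixels is half the picture's height over the tangent of half this angle, whatever the lens; pixels are square), "cx", "cy" (the principal point, pixels), "extrinsics" (4x4, takes a point from world to camera coordinates); the wrist camera has in their place "mount" (4x4, takes a point from camera to tool coordinates, whose origin is the TCP and whose axes are the tool frame's). Camera axes: x right, y down, z forward; pixel columns grow to the right and rows downward; lengths in mm; the calibration is good to about 2 mm. A picture is of the moment at which its call begins: read the wrist's pose just before it. camera_info takes no time and is no camera call.
- job_done(): hands the job in, once; it reports no verdict.
The state is a dict: "t": time; "joint_positions": joint angles; "qvel": joint speeds; "joint_torque": joint torques, N m; "tool_pos": TCP position; "tool_rot": TCP orientation; "ft_force": force on the tool from outside, world axes, zero at the start; "wrist_torque": the same for the moment, N m; "finger_gap": finger opening in mm.
Only numpy, scipy, OpenCV 4.12 (cv2) and the standard library are available. Lean on these libraries where they do the work, as an engineer would, in place of code of your own. Each camera call takes 0.05 s, during which the arm holds its last target. There are 200 camera calls.

## Working session

There is one attempt and no reset: what is moved stays moved. The work goes in short steps, Python scripts to look and compute and a tool call to move; the robot and the scene stay as the last step left them, time stands still between calls to the robot, and variables do not carry over. Pictures are saved under pics/ and viewed, about 8 in all and at most 12, crops included, and the job is handed in when it is done.

Besides the shell and the picture viewer there is one more tool, called after "Request:" by a JSON object that holds its "op" and its "data". play_rows: Moves the arm, as the interface text tells. Its arguments: {"type":"object","properties":{"increments":{"type":"array"},"grip_force":{"type":"number"}},"required":["increments"]}

```bash
mkdir -p pics; python3 - <<'E'
from cell import *
import cv2,numpy as np
s=sense();print(s['t'],s['tool_pos'],np.round(s['tool_rot'],3).tolist(),s['finger_gap'],s['ft_force'],tips_ahead)
for n in ['scene','side','wrist']:
    im=capture(n);cv2.imwrite(f'pics/{n}0.png',im[:,:,::-1]);print(n,camera_info(n))
a=cv2.imread('pics/scene0.png');b=cv2.imread('pics/side0.png');
E
```

```text
0.0 [ 296.30518877 -606.0342807   218.79541306] [[-0.898, -0.001, 0.439], [-0.439, 0.001, -0.898], [0.0, -1.0, -0.001]] 94.0555874586626 [-0.53615205 -0.47963812 -0.2562025 ] 14.0
scene {'vertical_fov': 44.440362133333814, 'cx': 282.27258643677766, 'cy': 208.3003332987064, 'extrinsics': array([[-5.05336483e-01, -8.62597701e-01,  2.36694872e-02,
         3.47900930e+02],
       [-5.37260983e-01,  2.93042829e-01, -7.90870746e-01,
         3.36087071e+02],
       [ 6.75267114e-01, -4.12372533e-01, -6.11525321e-01,
         1.47291676e+03],
       [ 0.00000000e+00,  0.00000000e+00,  0.00000000e+00,
         1.00000000e+00]])}
side {'vertical_fov': 57.0039448423988, 'cx': 286.92468676556564, 'cy': 206.84466072650224, 'extrinsics': array([[-9.91102251e-01, -1.32323985e-01, -1.43767239e-02,
         5.58257248e+02],
       [-5.42720959e-02,  5.00379249e-01, -8.64103667e-01,
         7.83036119e+01],
       [ 1.21535455e-01, -8.55634834e-01, -5.03108501e-01,
         1.21386599e+03],
       [ 0.00000000e+00,  0.00000000e+00,  0.00000000e+00,
         1.00000000e+00]])}
wrist {'vertical_fov': 61.729084326883005, 'cx': 276.755004188679, 'cy': 213.29269723757736, 'mount': array([[-4.28257471e-04,  9.59039366e-01,  2.83272504e-01,
        -8.13520066e+01],
       [ 3.08059660e-04, -2.83272390e-01,  9.59039446e-01,
        -1.65336283e+02],
       [ 9.99999861e-01,  4.97980639e-04, -1.74127824e-04,
         5.12344851e-01],
       [ 0.00000000e+00,  0.00000000e+00,  0.00000000e+00,
         1.00000000e+00]])}
```

View pics/scene0.png

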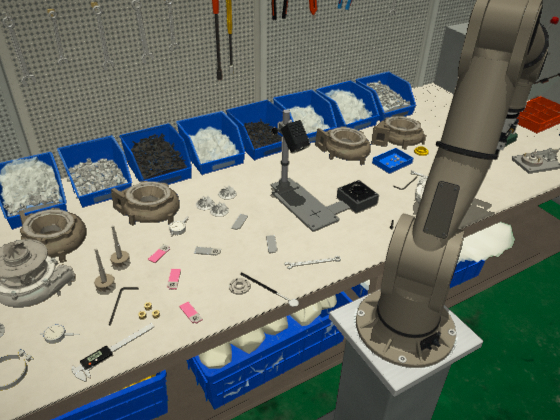

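View pics/side0.png

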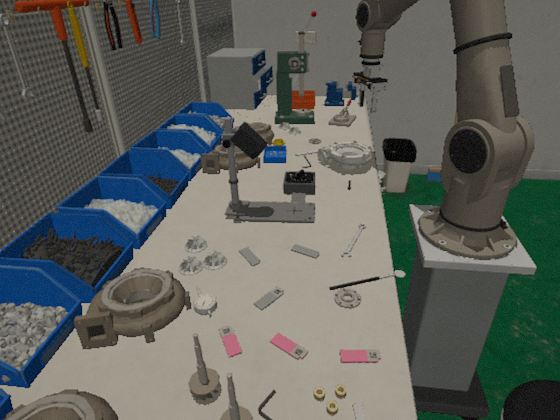

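The scene view shows the reader foot (~310,205), the dial box (357,193) and three grey coupons at (239,221), (271,243) and (207,251). The side view shows the same coupons at (249,256), (305,250) and (268,297). Pink ones are decoys.

```bash
cat > h.py <<'E'
from cell import *
import cv2,numpy as np
def foc(ci): return 210/np.tan(np.radians(ci['vertical_fov'])/2)
def ray(n,uv,st=None):
    ci=camera_info(n);f=foc(ci)
    d=np.array([(uv[0]-ci['cx'])/f,(uv[1]-ci['cy'])/f,1])
    if n=='wrist':
        T=np.eye(4);T[:3,:3]=st['tool_rot'];T[:3,3]=st['tool_pos'];M=T@ci['mount']
    else: M=np.linalg.inv(ci['extrinsics'])
    return M[:3,3],M[:3,:3]@d
def onz(n,uv,z,st=None):
    o,d=ray(n,uv,st);return o+d*(z-o[2])/d[2]
def proj(n,p,st=None):
    ci=camera_info(n);f=foc(ci)
    if n=='wrist':
        T=np.eye(4);T[:3,:3]=st['tool_rot'];T[:3,3]=st['tool_pos'];E=np.linalg.inv(T@ci['mount'])
    else: E=ci['extrinsics']
    c=E[:3,:3]@np.array(p)+E[:3,3];return np.array([ci['cx']+f*c[0]/c[2],ci['cy']+f*c[1]/c[2]])
E
python3 - <<'E'
from h import *
for n,p in [('scene',[(239,221),(271,243),(207,251)]),('side',[(249,256),(305,250),(268,297)])]:
    for q in p: print(n,q,onz(n,q,5).round(0))
print('dial',onz('scene',(357,188),60).round(0), onz('side',(299,177),60).round(0))
print('cross',onz('scene',(317,213),12).round(0))
a=cv2.imread('pics/scene0.png');b=cv2.imread('pics/side0.png')
c1=cv2.resize(a[165:265,185:385],None,fx=4,fy=4,interpolation=cv2.INTER_CUBIC)[:, :800]
c2=cv2.resize(b[160:310,225:335],None,fx=4,fy=4,interpolation=cv2.INTER_CUBIC)
cv2.imwrite('pics/c1.png',c1)
c3=np.zeros((600,800,3),np.uint8);c3[:,:440]=c2
c3[:,440:]=cv2.resize(a[205:265,190:226],(360,600),interpolation=cv2.INTER_CUBIC)
cv2.imwrite('pics/c2.png',c3)
E
```

```text
scene (239, 221) [645. 203.   5.]
scene (271, 243) [488. 161.   5.]
scene (207, 251) [556. 366.   5.]
side (249, 256) [646. 205.   5.]
side (305, 250) [489. 158.   5.]
side (268, 297) [562. 364.   5.]
dial [ 548. -237.   60.] [ 546. -215.   60.]
cross [543. -60.  12.]
```

View pics/c1.png

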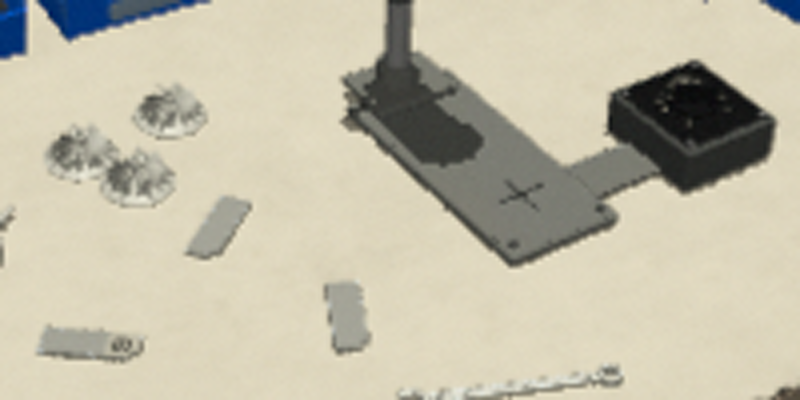

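View pics/c2.png

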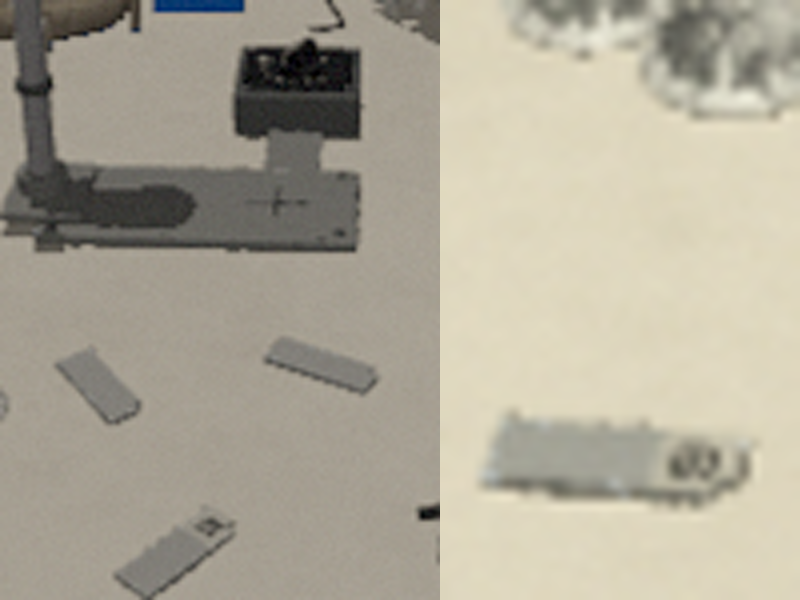

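The label-up coupon is the one at scene (207,251) / side (268,297), around (559,365), with its label end towards -y/-x. The cross is at about scene (315.5,213). Next I'll set out to the dial.

```bash
cat >> h.py <<'E'
def inc(p,R=None):
    s=sense();A=np.array(s['tool_rot']);d=A.T@(np.array(p)-s['tool_pos'])/10
    print('inc x,y,z cm',d.round(2))
    if R is not None:
        from scipy.spatial.transform import Rotation as Ro
        print('rot',Ro.from_matrix(A.T@R).as_rotvec().round(3))
E
python3 - <<'E'
from h import *
inc([547,-225,200])
for n,q in [('scene',(315.5,213)),('side',(295,210.7)),('scene',(313.5,229)),('scene',(339,218)),('side',(314.5,220)),('side',(314.5,204))]: print(n,q,onz(n,q,12).round(0))
# collar/column
print('col', onz('side',(233.5,181),120),onz('scene',(284.5,186),12))
E
```

```text
inc x,y,z cm [-39.26   1.91 -23.23]
scene (315.5, 213) [546. -55.  12.]
side (295, 210.7) [542. -51.  12.]
scene (313.5, 229) [474.   0.  12.]
scene (339, 218) [ 481. -113.   12.]
side (314.5, 220) [472.   1.  12.]
side (314.5, 204) [ 479. -104.   12.]
col [744.80017571 -39.08590171 120.        ] [744.95140764 -42.74569814  12.        ]
```

Request:
{"op": "play_rows", "data": {"increments": [{"x": -39, "y": 1, "z": -22}, {"x": -39, "y": 1, "z": -22}, {"x": -39, "y": 1, "z": -22}, {"x": -39, "y": 1, "z": -22}, {"x": -39, "y": 1, "z": -22}]}}

```text
$.increments[0]: bad value
```

Request:
{"op": "play_rows", "data": {"increments": [{"x": -13, "y": 0, "z": -7}, {"x": -13, "y": 0, "z": -7}, {"x": -13, "y": 0, "z": -7}]}}

```text
$.increments[0]: bad value
```

```bash
python3 - <<'E'
from h import *
s=sense();print(s['t'],s['tool_pos'],np.round(s['tool_rot'],3).tolist(),np.abs(s['qvel']).max())
im=capture('wrist');cv2.imwrite('pics/w1.png',im[:,:,::-1]);print(proj('wrist',[545,-243,62],s))
E
```

```text
0.15 [ 296.36953692 -606.10406779  218.95929337] [[-0.898, -0.0, 0.439], [-0.439, 0.001, -0.898], [0.0, -1.0, -0.001]] 0.0017588138212952247
[ -63.99187211 -384.07643719]
```

Request:
{"op": "play_rows", "data": {"increments": [{"x": -39, "y": 1, "z": -22, "rx": 0, "ry": 0, "rz": 0, "grip": 1}, {"x": -39, "y": 1, "z": -22, "rx": 0, "ry": 0, "rz": 0, "grip": 1}, {"x": -39, "y": 1, "z": -22, "rx": 0, "ry": 0, "rz": 0, "grip": 1}, {"x": -39, "y": 1, "z": -22, "rx": 0, "ry": 0, "rz": 0, "grip": 1}, {"x": -39, "y": 1, "z": -22, "rx": 0, "ry": 0, "rz": 0, "grip": 1}]}}

```text
t: 0.82
tool_pos: [474.4, -347.2, 212.6]
tool_rot: [[-0.898, 0.0, 0.439], [-0.439, -0.0, -0.898], [-0.0, -1.0, 0.0]]
ft_force: [1.2, -0.5, -0.0]
finger_gap: 94.3
```

Request:
{"op": "play_rows", "data": {"increments": [{"x": -10.5, "y": 1, "z": -6, "rx": 0, "ry": 0, "rz": 0, "grip": 1}, {"x": -10.5, "y": 1, "z": -6, "rx": 0, "ry": 0, "rz": 0, "grip": 1}, {"x": -10.5, "y": 1, "z": -6, "rx": 0, "ry": 0, "rz": 0, "grip": 1}, {"x": -10.5, "y": 1, "z": -6, "rx": 0, "ry": 0, "rz": 0, "grip": 1}]}}

```text
t: 1.32
tool_pos: [541.2, -249.2, 202.3]
tool_rot: [[-0.898, -0.001, 0.439], [-0.439, -0.0, -0.898], [0.001, -1.0, -0.0]]
ft_force: [0.2, 0.4, -0.5]
finger_gap: 94.1
```

```bash
python3 - <<'E'
from h import *
s=sense();print(s['t'],s['tool_pos'],np.round(s['tool_rot'],3).tolist(),np.abs(s['qvel']).max())
im=capture('wrist');cv2.imwrite('pics/w1.png',im[:,:,::-1]);print(proj('wrist',[545,-243,62],s))
np.save('s1.npy',s,allow_pickle=True)
E
```

```text
1.325 [ 541.18405069 -249.24486334  202.34957989] [[-0.898, -0.001, 0.439], [-0.439, -0.0, -0.898], [0.001, -1.0, -0.0]] 0.021958201387580138
[271.87199353 197.01712431]
```

View pics/w1.png

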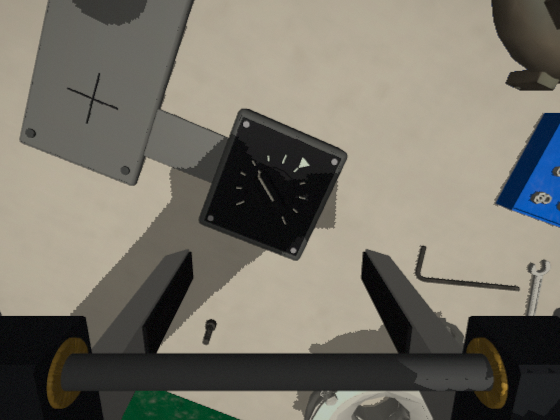

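The wrist view shows the dial panel near (273,185) with the triangle at (305,162), the pointer line around (265,190) and the cross at (92,98). I'll zoom in on the panel.

```bash
python3 - <<'E'
from h import *
a=cv2.imread('pics/w1.png')
c=a[100:265,190:355];c=cv2.convertScaleAbs(c,alpha=1.3,beta=30)
c=cv2.resize(c,(600,600),interpolation=cv2.INTER_CUBIC);cv2.imwrite('pics/w1c.png',c)
g=cv2.cvtColor(a,cv2.COLOR_BGR2GRAY);m=np.zeros_like(g);m[130:240,215:335]=(g[130:240,215:335]>110)*255
n,l,st,ce=cv2.connectedComponentsWithStats(m)
s=np.load('s1.npy',allow_pickle=True).item()
for i in range(1,n):
    if st[i,4]<300: print(st[i].tolist(),ce[i].round(1),onz('wrist',ce[i],47,s).round(1))
E
```

```text
[215, 130, 16, 8, 78] [223.4 132.3] [ 576.  -179.8   47. ]
[215, 135, 8, 10, 41] [217.3 138.3] [ 568.8 -177.    47. ]
[282, 155, 5, 9, 16] [283.8 159. ] [ 578.4 -238.6   47. ]
[267, 156, 2, 5, 6] [267.8 157.7] [ 573.1 -225.1   47. ]
[299, 158, 10, 10, 59] [303.1 163. ] [ 582.8 -256.1   47. ]
[332, 159, 3, 6, 16] [333.1 161.5] [ 596.1 -280.    47. ]
[294, 168, 4, 4, 10] [295.5 169.5] [ 574.5 -252.6   47. ]
[299, 197, 1, 1, 1] [299. 197.] [ 552.8 -267.3   47. ]
[334, 220, 1, 2, 2] [334.  220.5] [ 546.9 -307.9   47. ]
[309, 224, 26, 16, 293] [322.9 233.5] [ 530.7 -304.6   47. ]
```

View pics/w1c.png

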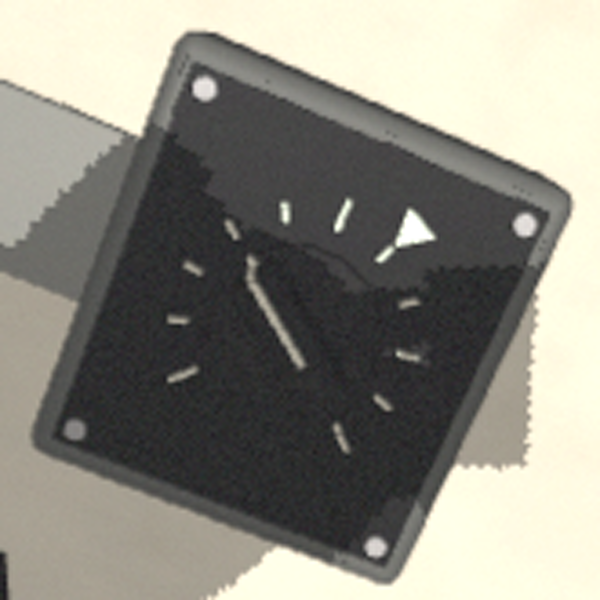

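```bash
python3 - <<'E'
from h import *
s=np.load('s1.npy',allow_pickle=True).item()
W=lambda p,z:onz('wrist',(190+(p[0]+.5)/3.636-.5,100+(p[1]+.5)/3.636-.5),z,s)[:2]
t=np.array([W(p,47) for p in [(182,375),(177,320),(193,268),(232,230),(285,212),(343,215),(387,250),(410,302),(407,355),(382,402),(341,438)]])
x=np.linalg.lstsq(np.c_[2*t,np.ones(len(t))],(t**2).sum(1),rcond=None)[0];c=x[:2];r=np.linalg.norm(t-c,axis=1);print('dial',c,r.round(1))
ang=lambda v:np.arctan2(v[1],v[0])
print('tick ang',np.degrees([ang(p-c) for p in t]).round(0))
tri=W((413,232),47);print('tri',tri-c,np.linalg.norm(tri-c),ang(tri-c))
a,b=W((250,258),71),W((303,367),71);print('line',a-c,b-c,ang(a-b),np.linalg.norm(a-b))
cw=(ang(a-b)-ang(tri-c));print('turn cw',cw)
# screws of panel & foot for yaw
sc=np.array([W(p,47) for p in [(204,89),(526,224),(75,430),(376,546)]]);print('box c',sc.mean(0),ang(sc[0]-sc[2]),ang(sc[1]-sc[3]),ang(sc[0]-sc[1])-np.pi/2)
f=lambda p:onz('wrist',p,12,s)[:2]
cr=f((92,98));print('cross',cr,'yaw',ang(f((98,72))-f((87,123))),ang(f((67,90))-f((118,108)))-np.pi/2,ang(f((195,0))-f((136,184))),ang(f((31,132))-f((125,170)))-np.pi/2)
E
```

```text
dial [ 546.77645539 -240.58645365] [31.6 30.2 30.2 30.  30.3 31.9 31.3 30.4 29.8 29.8 31.5]
tick ang [ 138.  111.   84.   57.   30.    3.  -23.  -50.  -77. -104. -131.]
tri [ 35.78834057 -15.79317557] 39.118150715799224 -0.4155903696728998
line [16.02176028 18.8069339 ] [-2.1737729  -3.80740147] 0.8932557487198474 29.02560235509698
turn cw 1.3088461183927471
box c [ 546.9846352  -240.61743956] 0.06194566422823589 0.05794161940827233 0.06554550935758652
cross [545.68604884 -49.54382983] yaw 0.09581648564481879 0.11570582037630217 0.050281582986891143 0.05099305395879261
```

Request:
{"op": "play_rows", "data": {"increments": [{"x": -0.9, "y": 4, "z": -0.5, "rx": 0, "ry": -0.18, "rz": 0, "grip": 0.1}, {"x": -0.9, "y": 9, "z": -0.5, "rx": 0, "ry": -0.36, "rz": 0, "grip": 0.1}, {"x": -0.9, "y": 9, "z": -0.5, "rx": 0, "ry": -0.426, "rz": 0, "grip": 0.1}, {"x": -0.9, "y": 9, "z": -0.5, "rx": 0, "ry": -0.426, "rz": 0, "grip": 0.1}], "grip_force": 20}}

```text
t: 1.88
tool_pos: [546.6, -242.0, 112.3]
tool_rot: [[-0.639, -0.001, 0.769], [-0.769, -0.0, -0.639], [0.0, -1.0, -0.0]]
ft_force: [0.7, -0.9, -0.0]
finger_gap: 57.5
```

```bash
python3 - <<'E'
from h import *
inc([546.9,-240.6,68]);s=sense();print(s['t'],s['tool_pos'],np.round(s['tool_rot'],3).tolist(),s['finger_gap'],s['joint_positions'])
z=np.array(s['tool_rot'])[:,2];print(np.arctan2(z[1],z[0])+np.pi/2)
E
```

```text
inc x,y,z cm [-0.12  4.43 -0.06]
1.875 [ 546.61440193 -241.96258166  112.26648293] [[-0.639, -0.001, 0.769], [-0.769, -0.0, -0.639], [0.0, -1.0, -0.0]] 57.48398845176778 [ 0.45132226  0.42423789 -0.1799336   1.86855595  0.09776695  0.85780034
 -0.46992296]
0.8779405281515291
```

Request:
{"op": "play_rows", "data": {"increments": [{"x": -0.1, "y": 3, "z": -0.05, "rx": 0, "ry": 0, "rz": 0, "grip": 0.1}, {"x": -0.1, "y": 4.4, "z": -0.05, "rx": 0, "ry": 0, "rz": 0, "grip": -0.2}, {"x": -0.1, "y": 4.4, "z": -0.05, "rx": 0, "ry": 0, "rz": 0, "grip": -1}, {"x": -0.1, "y": 4.4, "z": -0.05, "rx": 0, "ry": 0, "rz": 0, "grip": -1}, {"x": -0.1, "y": 4.4, "z": -0.05, "rx": 0, "ry": 0, "rz": 0, "grip": -1}], "grip_force": 20}}

```text
t: 2.5
tool_pos: [548.1, -239.6, 69.4]
tool_rot: [[-0.637, 0.001, 0.771], [-0.771, -0.0, -0.637], [-0.0, -1.0, 0.001]]
ft_force: [-0.3, -0.6, -0.5]
finger_gap: 15.3
```

Request:
{"op": "play_rows", "data": {"increments": [{"x": 0, "y": 0, "z": 0, "rx": 0, "ry": 0, "rz": 0, "grip": -1}, {"x": 0, "y": 0, "z": 0, "rx": 0, "ry": 0, "rz": 0, "grip": -1}]}}

```text
t: 2.75
tool_pos: [548.0, -239.7, 69.3]
tool_rot: [[-0.637, 0.001, 0.771], [-0.771, -0.001, -0.637], [-0.0, -1.0, 0.001]]
ft_force: [-0.7, -1.2, 7.0]
finger_gap: 13.0
```

Request:
{"op": "play_rows", "data": {"increments": [{"x": 0, "y": 0, "z": 0, "rx": 0, "ry": 0.16, "rz": 0, "grip": -1}, {"x": 0, "y": 0, "z": 0, "rx": 0, "ry": 0.32, "rz": 0, "grip": -1}, {"x": 0, "y": 0, "z": 0, "rx": 0, "ry": 0.48, "rz": 0, "grip": -1}, {"x": 0, "y": 0, "z": 0, "rx": 0, "ry": 0.64, "rz": 0, "grip": -1}, {"x": 0, "y": 0, "z": 0, "rx": 0, "ry": 0.8, "rz": 0, "grip": -1}]}}

```text
t: 3.38
tool_pos: [547.9, -239.5, 69.3]
tool_rot: [[-0.997, 0.001, 0.075], [-0.075, -0.0, -0.997], [-0.001, -1.0, 0.0]]
ft_force: [-2.6, 0.5, 8.1]
finger_gap: 13.0
```

Request:
{"op": "play_rows", "data": {"increments": [{"x": 0, "y": 0, "z": 0, "rx": 0, "ry": 0.16, "rz": 0, "grip": -1}, {"x": 0, "y": 0, "z": 0, "rx": 0, "ry": 0.32, "rz": 0, "grip": -1}, {"x": 0, "y": 0, "z": 0, "rx": 0, "ry": 0.496, "rz": 0, "grip": -1}, {"x": 0, "y": 0, "z": 0, "rx": 0, "ry": 0.496, "rz": 0, "grip": -1}, {"x": 0, "y": 0, "z": 0, "rx": 0, "ry": 0.496, "rz": 0, "grip": -1}]}}

```text
t: 4.0
tool_pos: [548.1, -239.3, 69.3]
tool_rot: [[-0.915, 0.001, -0.403], [0.403, -0.0, -0.915], [-0.001, -1.0, -0.0]]
ft_force: [-1.7, 1.0, 9.4]
finger_gap: 13.0
```

```bash
python3 - <<'E'
from h import *
s=sense();print(s['t'],s['tool_pos'],s['finger_gap'],s['wrist_torque'])
z=np.array(s['tool_rot'])[:,2];print(np.arctan2(z[1],z[0])+np.pi/2)
E
```

```text
4.0 [ 548.08608973 -239.3200773    69.30605682] 12.959378469641024 [ 0.26120183  0.43110558 -0.12067633]
-0.415231822688761
```

Request:
{"op": "play_rows", "data": {"increments": [{"x": 0, "y": 0, "z": 0, "rx": 0, "ry": 0, "rz": 0, "grip": 0}, {"x": 0, "y": 0, "z": 0, "rx": 0, "ry": 0, "rz": 0, "grip": 0}, {"x": 0, "y": -6, "z": 0, "rx": 0, "ry": 0, "rz": 0, "grip": 0.3}, {"x": 0, "y": -12, "z": 0, "rx": 0, "ry": 0, "rz": 0, "grip": 1}, {"x": 0, "y": -13, "z": 0, "rx": 0, "ry": 0, "rz": 0, "grip": 1}]}}

```text
t: 4.62
tool_pos: [549.3, -240.1, 202.7]
tool_rot: [[-0.915, 0.006, -0.404], [0.404, -0.002, -0.915], [-0.006, -1.0, -0.001]]
ft_force: [-0.4, 1.6, -0.5]
finger_gap: 59.4
```

```bash
python3 - <<'E'
from h import *
s=sense();print(s['t'],s['tool_pos'],s['finger_gap'])
a=capture('wrist')[:,:,::-1];cv2.imwrite('pics/w2.png',a);np.save('s2.npy',s,allow_pickle=True)
u,v=proj('wrist',[547,-240.6,60],s).astype(int);print(u,v)
c=cv2.convertScaleAbs(a[v-75:v+75,u-75:u+75],alpha=1.3,beta=30)
cv2.imwrite('pics/w2c.png',cv2.resize(c,(600,600),interpolation=cv2.INTER_CUBIC))
E
```

```text
4.625 [ 549.32196569 -240.1451111   202.68783216] 59.40438159386944
276 206
```

View pics/w2c.png

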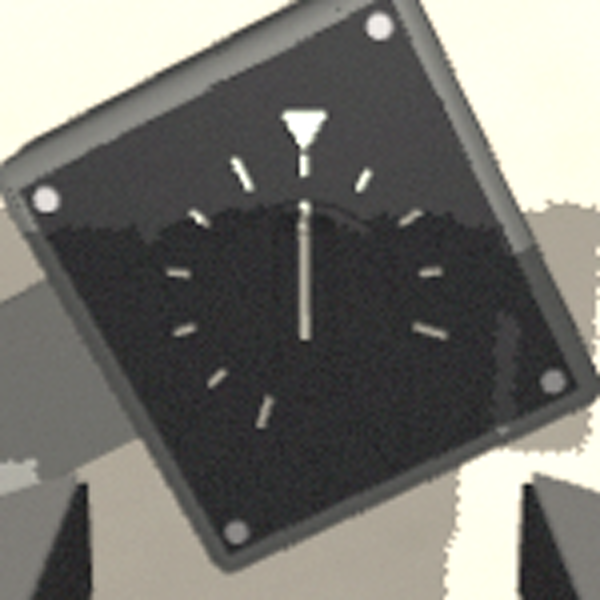

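The pointer line (x≈305) lies straight under the triangle (x≈304), so the dial is set. Next is the coupon.

```bash
python3 - <<'E'
from h import *
for n,l,e in [('scene',(215.5,251.5),(196.5,250.2)),('side',(277.3,291.2),(258,306))]:
    a,b=onz(n,l,5),onz(n,e,5);print(a.round(),b.round(),np.degrees(np.arctan2(*(a-b)[[1,0]])))
print(sense()['joint_positions'].round(2))
inc([470,-200,240])
E
```

```text
[540. 342.   5.] [576. 394.   5.] -124.62165045508497
[542. 341.   5.] [581. 398.   5.] -124.17100805325411
[ 0.17  0.32  0.17  1.81 -0.06  1.01 -1.62]
inc x,y,z cm [ 8.81 -3.86 -0.47]
```

Request:
{"op": "play_rows", "data": {"increments": [{"x": 6, "y": -2, "z": 0, "rx": 0, "ry": 0, "rz": 0, "grip": 1}, {"x": 8.8, "y": -4, "z": -0.5, "rx": 0, "ry": -0.1, "rz": 0, "grip": 1}, {"x": 10.8, "y": -4, "z": -6, "rx": 0, "ry": -0.26, "rz": 0, "grip": 1}, {"x": 13, "y": -4, "z": -11.6, "rx": 0, "ry": -0.42, "rz": 0, "grip": 1}, {"x": 15, "y": -4, "z": -17, "rx": 0, "ry": -0.58, "rz": 0, "grip": 1}]}}

```text
t: 5.3
tool_pos: [478.2, -21.4, 237.5]
tool_rot: [[-0.986, -0.001, 0.169], [-0.169, 0.0, -0.986], [0.001, -1.0, -0.0]]
ft_force: [2.3, 0.1, -0.2]
finger_gap: 94.6
```

```bash
python3 - <<'E'
from h import *
s=sense();print(s['t'],s['tool_pos'],s['joint_positions'].round(2))
a=-2.17;R=np.array([[np.cos(a),0,-np.sin(a)],[np.sin(a),0,np.cos(a)],[0,-1,0]]);print(np.linalg.det(R))
inc([460,150,200],R);inc([555,360,160],R)
E
```

```text
5.3 [478.18944795 -21.42966549 237.48754811] [-0.05  0.09 -0.04  2.01  0.    1.05 -1.49]
0.9999999999999999
inc x,y,z cm [ -1.11   3.75 -17.2 ]
rot [ 0.001 -0.802  0.001]
inc x,y,z cm [-14.03   7.74 -36.29]
rot [ 0.001 -0.802  0.001]
```

Request:
{"op": "play_rows", "data": {"increments": [{"x": 0, "y": 1, "z": -6, "rx": 0, "ry": -0.16, "rz": 0, "grip": 1}, {"x": -1, "y": 2, "z": -12, "rx": 0, "ry": -0.32, "rz": 0, "grip": 1}, {"x": -2, "y": 4, "z": -18, "rx": 0, "ry": -0.48, "rz": 0, "grip": 1}, {"x": -5, "y": 6, "z": -23, "rx": 0, "ry": -0.64, "rz": 0, "grip": 1}, {"x": -8, "y": 7, "z": -28, "rx": 0, "ry": -0.8, "rz": 0, "grip": 1}]}}

```text
t: 5.92
tool_pos: [511.2, 267.5, 166.1]
tool_rot: [[-0.565, -0.003, 0.825], [-0.825, -0.001, -0.565], [0.002, -1.0, -0.002]]
ft_force: [1.0, -0.9, 0.3]
finger_gap: 94.0
```

```bash
python3 - <<'E'
from h import *
s=sense();print(s['t'],s['tool_pos'],s['joint_positions'].round(2))
a=-2.17;R=np.array([[np.cos(a),0,-np.sin(a)],[np.sin(a),0,np.cos(a)],[0,-1,0]])
inc([562,370,160],R)
E
```

```text
5.925 [511.22812929 267.51490073 166.14725462] [-0.35  0.34 -0.3   1.86  0.12  0.96 -1.3 ]
inc x,y,z cm [-11.33   0.59  -1.6 ]
rot [ 0.002 -0.001  0.002]
```

Request:
{"op": "play_rows", "data": {"increments": [{"x": -6, "y": 0.5, "z": -1, "rx": 0, "ry": 0, "rz": 0, "grip": 1}, {"x": -11, "y": 0.5, "z": -1.5, "rx": 0, "ry": 0, "rz": 0, "grip": 1}, {"x": -11, "y": 0.5, "z": -1.5, "rx": 0, "ry": 0, "rz": 0, "grip": 0.2}, {"x": -11, "y": 0.5, "z": -1.5, "rx": 0, "ry": 0, "rz": 0, "grip": 0.2}]}}

```text
t: 6.42
tool_pos: [561.6, 364.2, 161.9]
tool_rot: [[-0.57, -0.002, 0.822], [-0.822, -0.001, -0.57], [0.002, -1.0, -0.001]]
ft_force: [0.4, -0.7, 0.1]
finger_gap: 77.3
```

```bash
python3 - <<'E'
from h import *
s=sense();print(s['t'],s['tool_pos'],s['joint_positions'].round(2))
a=capture('wrist')[:,:,::-1];cv2.imwrite('pics/w3.png',a);np.save('s3.npy',s,allow_pickle=True)
print(proj('wrist',[560,368,5],s),proj('wrist',[542,341,5],s))
E
```

```text
6.425 [561.55301213 364.22692803 161.88199996] [-0.45  0.49 -0.3   1.65  0.16  1.03 -1.41]
[273.64284639 196.6098754 ] [274.31261839 229.14870347]
```

View pics/w3.png

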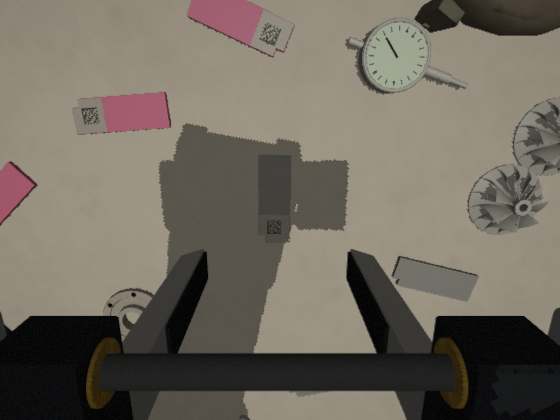

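The label-up coupon spans (259..291, 155..240), with its label at (274,227) and its plain part towards the top of the picture.

```bash
python3 - <<'E'
from h import *
s=np.load('s3.npy',allow_pickle=True).item();a=cv2.imread('pics/w3.png')
g=cv2.GaussianBlur(cv2.cvtColor(a,cv2.COLOR_BGR2GRAY),(0,0),.7)
print(g[180,250:300].tolist());print(g[148:160,275].tolist());print(g[205:245,264].tolist())
def edge(r):
    d=np.diff(g[r,250:300].astype(int));return 250.5+np.argmax(d[:18]if 0 else np.abs(d[:18])),250.5+30+np.argmax(np.abs(d[30:]))
L=[];Rr=[]
for r in range(162,208,3):
    l,q=edge(r);L.append(onz('wrist',(l,r),5,s)[:2]);Rr.append(onz('wrist',(q,r),5,s)[:2])
L,Rr=np.array(L),np.array(Rr)
for P in (L,Rr):
    v=cv2.fitLine(P.astype(np.float32),cv2.DIST_HUBER,0,.01,.01).ravel();print(v)
print(np.median(np.linalg.norm(L-Rr,axis=1)))
print('mid row185',onz('wrist',(275.3,185),5,s),'label',onz('wrist',(274,227),5,s),'end',onz('wrist',(275.3,155),5,s),onz('wrist',(275.3,240.5),5,s))
E
```

```text
[86, 86, 86, 86, 86, 86, 85, 81, 71, 65, 65, 65, 65, 65, 65, 65, 65, 65, 65, 65, 65, 65, 65, 66, 65, 66, 66, 65, 64, 65, 65, 66, 65, 65, 65, 65, 64, 64, 65, 65, 69, 78, 84, 86, 86, 86, 86, 86, 86, 86]
[85, 85, 85, 85, 85, 84, 78, 68, 63, 64, 66, 66]
[65, 65, 65, 65, 66, 65, 65, 65, 65, 67, 73, 74, 74, 74, 75, 74, 74, 74, 75, 75, 75, 74, 74, 75, 75, 74, 73, 73, 74, 75, 78, 81, 81, 81, 82, 81, 82, 84, 84, 84]
[  0.5819341    0.81323594 552.4928     383.6637    ]
[5.599564e-01 8.285221e-01 5.815857e+02 3.715573e+02]
30.652168031415698
mid row185 [567.64422868 376.27466352   5.        ] label [543.00599422 342.97702107   5.        ] end [583.5244429 399.1579801   5.       ] [536.08862724 330.80318512   5.        ]
```

```bash
python3 - <<'E'
from h import *
inc([572.2,382.8,40])
E
```

```text
inc x,y,z cm [-2.18 12.24 -0.22]
```

Request:
{"op": "play_rows", "data": {"increments": [{"x": -1.6, "y": 4, "z": -0.2, "rx": 0, "ry": 0, "rz": 0, "grip": 0.2}, {"x": -2.2, "y": 9, "z": -0.2, "rx": 0, "ry": 0, "rz": 0, "grip": 0.2}, {"x": -2.2, "y": 12.2, "z": -0.2, "rx": 0, "ry": 0, "rz": 0, "grip": 0.2}, {"x": -2.2, "y": 12.2, "z": -0.2, "rx": 0, "ry": 0, "rz": 0, "grip": 0.2}, {"x": -2.2, "y": 12.2, "z": -0.2, "rx": 0, "ry": 0, "rz": 0, "grip": 0.2}]}}

```text
t: 7.1
tool_pos: [573.8, 384.0, 43.2]
tool_rot: [[-0.57, 0.001, 0.822], [-0.822, 0.001, -0.57], [-0.001, -1.0, 0.001]]
ft_force: [1.0, -0.0, 0.3]
finger_gap: 56.4
```

```bash
python3 - <<'E'
from h import *
a=-2.178;R=np.array([[np.cos(a),0,-np.sin(a)],[np.sin(a),0,np.cos(a)],[0,-1,0]])
s=sense();print(s['tool_pos'],s['finger_gap'],s['ft_force']);inc([572.2,382.8,15],R)
E
```

```text
[573.84936293 384.02442136  43.2083144 ] 56.42424088588996 [ 0.99087223 -0.01468563  0.28002775]
inc x,y,z cm [ 0.2   2.82 -0.07]
rot [-0.001  0.    -0.001]
```

Request:
{"op": "play_rows", "data": {"increments": [{"x": 0.2, "y": 2, "z": -0.1, "rx": 0, "ry": 0, "rz": 0, "grip": 0.2}, {"x": 0.2, "y": 2.8, "z": -0.1, "rx": 0, "ry": 0, "rz": 0, "grip": 0.2}, {"x": 0.2, "y": 2.8, "z": -0.1, "rx": 0, "ry": 0, "rz": 0, "grip": 0.2}]}}

```text
t: 7.48
tool_pos: [571.0, 382.7, 14.3]
tool_rot: [[-0.57, -0.0, 0.822], [-0.822, -0.001, -0.57], [0.001, -1.0, 0.0]]
ft_force: [-5.5, -4.6, 15.1]
finger_gap: 56.6
```

```bash
python3 - <<'E'
from h import *
for i in range(3):
    s=sense();print(s['tool_pos'],s['finger_gap'],s['ft_force'])
a=capture('wrist')[:,:,::-1]
b=capture('side')[:,:,::-1];cv2.imwrite('pics/w4.png',a)
E
```

```text
[571.00625363 382.7176727   14.32401159] 56.628591271775605 [-5.47941949 -4.63418835 15.13941488]
[571.00625363 382.7176727   14.32401159] 56.628591271775605 [-5.47941949 -4.63418835 15.13941488]
[571.00625363 382.7176727   14.32401159] 56.628591271775605 [-5.47941949 -4.63418835 15.13941488]
```

Request:
{"op": "play_rows", "data": {"increments": [{"x": 0, "y": -0.15, "z": 0, "rx": 0, "ry": 0, "rz": 0, "grip": 0.2}, {"x": 0, "y": -0.15, "z": 0, "rx": 0, "ry": 0, "rz": 0, "grip": -0.2}, {"x": 0, "y": -0.15, "z": 0, "rx": 0, "ry": 0, "rz": 0, "grip": -1}, {"x": 0, "y": -0.15, "z": 0, "rx": 0, "ry": 0, "rz": 0, "grip": -1}, {"x": 0, "y": -0.15, "z": 0, "rx": 0, "ry": 0, "rz": 0, "grip": -1}], "grip_force": 40}}

```text
t: 8.2
tool_pos: [571.2, 383.1, 14.9]
tool_rot: [[-0.57, -0.0, 0.822], [-0.822, 0.0, -0.57], [0.0, -1.0, -0.0]]
ft_force: [0.1, -0.7, -0.5]
finger_gap: 29.3
```

Request:
{"op": "play_rows", "data": {"increments": [{"x": 0, "y": 0, "z": 0, "rx": 0, "ry": 0, "rz": 0, "grip": -1}, {"x": 0, "y": 0, "z": 0, "rx": 0, "ry": 0, "rz": 0, "grip": -1}, {"x": 0, "y": 0, "z": 0, "rx": 0, "ry": 0, "rz": 0, "grip": -1}]}}

```text
t: 8.57
tool_pos: [571.2, 383.1, 15.0]
tool_rot: [[-0.57, -0.0, 0.822], [-0.822, 0.0, -0.57], [-0.0, -1.0, -0.0]]
ft_force: [-0.4, -0.6, -1.1]
finger_gap: 29.0
```

Request:
{"op": "play_rows", "data": {"increments": [{"x": 0, "y": -1, "z": 0, "rx": 0, "ry": 0, "rz": 0, "grip": -1}, {"x": 0, "y": -3, "z": 0, "rx": 0, "ry": 0, "rz": 0, "grip": -1}, {"x": 0, "y": -7, "z": 0, "rx": 0, "ry": 0, "rz": 0, "grip": -1}, {"x": 1, "y": -11, "z": 0, "rx": 0, "ry": -0.1, "rz": 0, "grip": -1}, {"x": 4, "y": -12.5, "z": 0, "rx": 0, "ry": -0.25, "rz": 0, "grip": -1}]}}

```text
t: 9.2
tool_pos: [549.4, 351.8, 144.2]
tool_rot: [[-0.344, 0.004, 0.939], [-0.939, 0.003, -0.344], [-0.004, -1.0, 0.003]]
ft_force: [0.2, -0.8, -1.9]
finger_gap: 29.0
```

```bash
python3 - <<'E'
from h import *
a=.06;R=np.array([[np.cos(a),0,-np.sin(a)],[np.sin(a),0,np.cos(a)],[0,-1,0]])
s=sense();print(s['tool_pos'],s['finger_gap'],s['joint_positions'].round(2));inc([470,150,140],R)
E
```

```text
[549.38273215 351.76655505 144.2462554 ] 29.00058078379619 [-0.4   0.48 -0.36  1.71  0.2   0.98 -1.18]
inc x,y,z cm [21.68  0.33 -0.52]
rot [-0.006 -1.982  0.   ]
```

Request:
{"op": "play_rows", "data": {"increments": [{"x": 4, "y": 0.3, "z": -0.1, "rx": 0, "ry": -0.16, "rz": 0, "grip": -1}, {"x": 8, "y": 0.3, "z": -0.2, "rx": 0, "ry": -0.32, "rz": 0, "grip": -1}, {"x": 12, "y": 0.3, "z": -0.3, "rx": 0, "ry": -0.48, "rz": 0, "grip": -1}, {"x": 16, "y": 0.3, "z": -0.4, "rx": 0, "ry": -0.64, "rz": 0, "grip": -1}, {"x": 19, "y": 0.3, "z": -0.5, "rx": 0, "ry": -0.8, "rz": 0, "grip": -1}]}}

```text
t: 9.82
tool_pos: [477.3, 172.4, 138.5]
tool_rot: [[0.434, 0.002, 0.901], [-0.901, -0.001, 0.434], [0.001, -1.0, 0.001]]
ft_force: [-0.2, -0.5, 0.3]
finger_gap: 29.5
```

```bash
python3 - <<'E'
from h import *
a=.06;R=np.array([[np.cos(a),0,-np.sin(a)],[np.sin(a),0,np.cos(a)],[0,-1,0]])
s=sense();print(s['tool_pos'],s['finger_gap'],s['joint_positions'].round(2));inc([470,0,140],R)
E
```

```text
[477.30315394 172.36163526 138.47685967] 29.517956212221087 [-0.01  0.29 -0.54  2.03  0.2   0.87 -0.21]
inc x,y,z cm [15.21 -0.14 -8.13]
rot [-0.    -1.182  0.002]
```

Request:
{"op": "play_rows", "data": {"increments": [{"x": 3, "y": 0, "z": -1.6, "rx": 0, "ry": -0.16, "rz": 0, "grip": -1}, {"x": 6, "y": 0, "z": -3.2, "rx": 0, "ry": -0.32, "rz": 0, "grip": -1}, {"x": 9, "y": 0, "z": -4.8, "rx": 0, "ry": -0.48, "rz": 0, "grip": -1}, {"x": 12, "y": 0, "z": -6.4, "rx": 0, "ry": -0.64, "rz": 0, "grip": -1}, {"x": 14.5, "y": 0, "z": -8, "rx": 0, "ry": -0.8, "rz": 0, "grip": -1}]}}

```text
t: 10.45
tool_pos: [467.9, 7.2, 138.4]
tool_rot: [[0.949, 0.002, 0.317], [-0.317, -0.001, 0.949], [0.002, -1.0, -0.0]]
ft_force: [-0.2, -0.3, -0.5]
finger_gap: 28.9
```

```bash
python3 - <<'E'
from h import *
a=.06;R=np.array([[np.cos(a),0,-np.sin(a)],[np.sin(a),0,np.cos(a)],[0,-1,0]])
s=sense();print(s['tool_pos'],s['finger_gap'],s['joint_positions'].round(2));inc([480,-53,134],R)
E
```

```text
[467.88837953   7.23494294 138.42719352] 28.883734130775668 [ 0.4   0.24 -0.62  2.11  0.19  0.84  0.92]
inc x,y,z cm [ 3.06  0.45 -5.33]
rot [ 0.001 -0.382  0.002]
```

Request:
{"op": "play_rows", "data": {"increments": [{"x": 1.5, "y": 0.2, "z": -2.6, "rx": 0, "ry": -0.16, "rz": 0, "grip": -1}, {"x": 3, "y": 0.4, "z": -5.3, "rx": 0, "ry": -0.32, "rz": 0, "grip": -1}, {"x": 3, "y": 0.4, "z": -5.3, "rx": 0, "ry": -0.382, "rz": 0, "grip": -1}, {"x": 3, "y": 0.4, "z": -5.3, "rx": 0, "ry": -0.382, "rz": 0, "grip": -1}]}}

```text
t: 10.95
tool_pos: [479.3, -51.6, 134.1]
tool_rot: [[0.999, 0.001, -0.054], [0.054, -0.001, 0.999], [0.001, -1.0, -0.001]]
ft_force: [0.4, -0.5, -1.6]
finger_gap: 29.4
```

```bash
python3 - <<'E'
from h import *
a=.06;R=np.array([[np.cos(a),0,-np.sin(a)],[np.sin(a),0,np.cos(a)],[0,-1,0]])
s=sense();print(s['tool_pos'],s['finger_gap'],s['ft_force']);inc([496,-52.8,130],R)
E
```

```text
[479.25796748 -51.58770568 134.09832352] 29.382597705231127 [ 0.41392748 -0.53195275 -1.62539278]
inc x,y,z cm [ 1.66  0.41 -0.21]
rot [ 0.001 -0.006  0.001]
```

Request:
{"op": "play_rows", "data": {"increments": [{"x": 0.8, "y": 0.2, "z": -0.1, "rx": 0, "ry": -0.006, "rz": 0, "grip": -1}, {"x": 1.65, "y": 0.4, "z": -0.2, "rx": 0, "ry": -0.006, "rz": 0, "grip": -1}, {"x": 1.65, "y": 0.4, "z": -0.2, "rx": 0, "ry": -0.006, "rz": 0, "grip": -1}, {"x": 1.65, "y": 0.4, "z": -0.2, "rx": 0, "ry": -0.006, "rz": 0, "grip": -1}, {"x": 1.65, "y": 0.4, "z": -0.2, "rx": 0, "ry": -0.006, "rz": 0, "grip": -1}]}}

```text
t: 11.58
tool_pos: [495.3, -52.2, 129.0]
tool_rot: [[0.998, -0.0, -0.061], [0.061, 0.0, 0.998], [-0.0, -1.0, 0.0]]
ft_force: [0.3, 0.6, -1.3]
finger_gap: 28.9
```

```bash
python3 - <<'E'
from h import *
s=sense();print(s['tool_pos'],np.round(s['tool_rot'],3).tolist(),s['finger_gap'],s['ft_force'],s['t']);np.save('s5.npy',s,allow_pickle=True)
im={}
for n in ['scene','side','wrist']:
    im[n]=capture(n)[:,:,::-1].copy();cv2.imwrite(f'pics/{n}5.png',im[n]);print(n,proj(n,[545.6,-49.8,120],s))
out=np.zeros((600,800,3),np.uint8)
for i,n in enumerate(['scene','side']):
    u,v=proj(n,[545.6,-49.8,120]).astype(int)
    out[:400,i*400:i*400+400]=cv2.resize(im[n][v-40:v+40,u-40:u+40],(400,400),interpolation=cv2.INTER_CUBIC)
out[400:,:270]=cv2.resize(im['wrist'],(270,200))
u,v=proj('wrist',[545.6,-49.8,120],s).astype(int)
out[400:,300:600]=cv2.resize(im['wrist'][v-70:v+30,u-75:u+75],(300,200))
cv2.imwrite('pics/m5.png',out)
E
```

```text
[495.34666477 -52.23578735 128.98296909] [[0.998, -0.0, -0.061], [0.061, 0.0, 0.998], [-0.0, -1.0, 0.0]] 28.877021126680898 [ 0.30940436  0.55517819 -1.31442278] 11.575
scene [316.18588967 189.17442372]
side [293.77968955 182.36161861]
wrist [277.17368795 349.27868349]
```

View pics/m5.png

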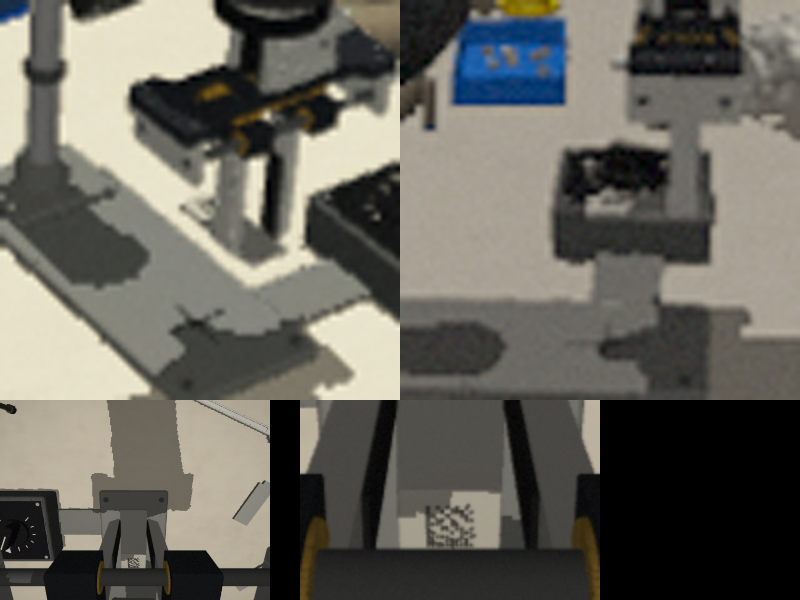

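In the scene and side crops the label sits within about 1 px of the projected reading point. In the wrist view it is about 8 px off, so I'll triangulate the label and check the tilt.

```bash
python3 - <<'E'
from h import *
from scipy.optimize import least_squares
s=np.load('s5.npy',allow_pickle=True).item()
w=cv2.imread('pics/wrist5.png');g=cv2.cvtColor(w,cv2.COLOR_BGR2GRAY)
y0,x0=318,240
sub=g[y0:356,x0:315]
print([int(v) for v in g[300:356,262]]);print([int(v) for v in g[338,245:310]])
m=(g<70).astype(np.uint8);m[:322]=0;m[352:]=0;m[:,:258]=0;m[:,292:]=0
ys,xs=np.nonzero(m);print('code bbox',xs.min(),xs.max(),ys.min(),ys.max(),xs.mean(),ys.mean())
obs={'scene':(316,190.4),'side':(294,182.6)}
wu=((xs.min()+xs.max())/2,(ys.min()+ys.max())/2)
def res(p):
    return np.r_[(proj('wrist',p,s)-wu)*.5,*[(proj(n,p)-q)*2.5 for n,q in obs.items()]]
r=least_squares(res,[545,-50,119]);print(wu,r.x,r.fun.round(1))
for z in (115,117,119,121):print(z,onz('wrist',wu,z,s))
E
```

```text
[80, 81, 81, 80, 80, 80, 79, 80, 80, 80, 79, 80, 78, 80, 79, 81, 81, 81, 79, 79, 79, 80, 79, 79, 92, 90, 92, 92, 91, 93, 90, 91, 90, 93, 92, 110, 159, 159, 160, 159, 158, 159, 158, 159, 159, 158, 158, 158, 158, 157, 158, 158, 147, 84, 26, 28]
[110, 110, 111, 111, 110, 111, 142, 157, 159, 159, 159, 159, 159, 160, 159, 160, 158, 160, 160, 135, 84, 68, 125, 137, 104, 87, 113, 96, 88, 128, 137, 117, 91, 112, 142, 157, 159, 143, 137, 90, 64, 109, 97, 117, 151, 158, 159, 161, 159, 159, 157, 158, 159, 158, 161, 159, 150, 88, 61, 62, 63, 62, 63, 94, 103]
code bbox 265 285 332 351 273.5833333333333 341.23809523809524
(np.float64(275.0), np.float64(341.5)) [544.26940837 -50.58598646 116.5923111 ] [ 0.5  1.   1.3 -0.7  0.5  1.5]
115 [544.07306233 -51.18614273 115.        ]
117 [542.60193473 -51.26513772 117.        ]
119 [541.13080713 -51.34413271 119.        ]
121 [539.65967953 -51.42312769 121.        ]
```

```bash
python3 - <<'E'
from h import *
s=np.load('s5.npy',allow_pickle=True).item()
w=cv2.imread('pics/wrist5.png')
R=np.array(s['tool_rot']);P=np.array(s['tool_pos'])
for cx in (-42,14,21,28,35):
    print(cx,[proj('wrist',P+R@np.array([21.7+cx,10,y]),s).round(1) for y in (-15,0,15)])
c=cv2.resize(w[215:360,190:370],(745,600),interpolation=cv2.INTER_CUBIC);cv2.imwrite('pics/w5c.png',c)
E
```

```text
-42 [array([250.2, 234.5]), array([278.5, 234.5]), array([306.8, 234.6])]
14 [array([252.2, 326.5]), array([278.3, 326.5]), array([304.4, 326.5])]
21 [array([252.4, 336.9]), array([278.3, 337. ]), array([304.2, 337. ])]
28 [array([252.6, 347.2]), array([278.3, 347.2]), array([303.9, 347.3])]
35 [array([252.9, 357.3]), array([278.3, 357.3]), array([303.6, 357.4])]
```

View pics/w5c.png

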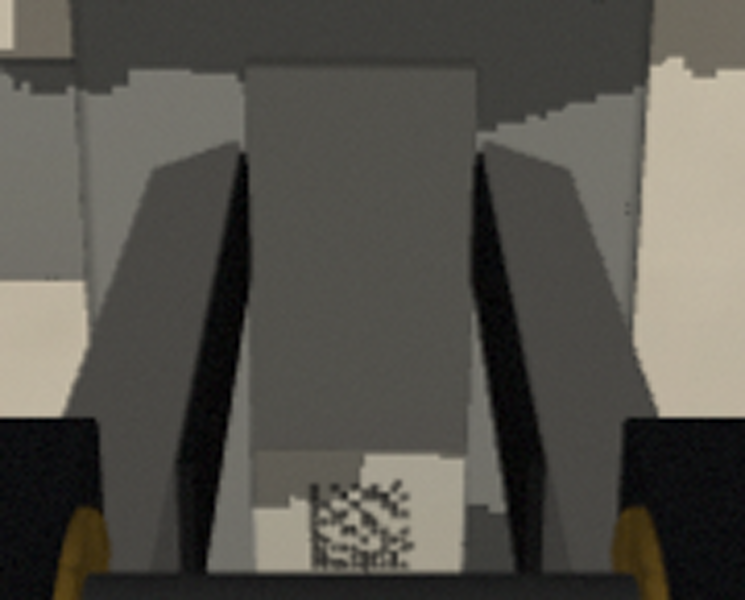

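The width ratio and rear edge show the coupon is level, sitting about 1–2 mm short and about 1 mm low. One small correction, then hold.

Request:
{"op": "play_rows", "data": {"increments": [{"x": 0.15, "y": -0.15, "z": 0, "rx": 0, "ry": 0, "rz": 0, "grip": -1}, {"x": 0.15, "y": -0.15, "z": 0, "rx": 0, "ry": 0, "rz": 0, "grip": -1}, {"x": 0.15, "y": -0.15, "z": 0, "rx": 0, "ry": 0, "rz": 0, "grip": -1}, {"x": 0.15, "y": -0.15, "z": 0, "rx": 0, "ry": 0, "rz": 0, "grip": -1}, {"x": 0.15, "y": -0.15, "z": 0, "rx": 0, "ry": 0, "rz": 0, "grip": -1}]}}

```text
t: 12.35
tool_pos: [497.0, -52.3, 130.5]
tool_rot: [[0.998, 0.0, -0.061], [0.061, 0.0, 0.998], [0.0, -1.0, 0.0]]
ft_force: [0.1, 0.7, -1.1]
finger_gap: 29.0
```

```bash
python3 - <<'E'
from h import *
s=sense();print(s['tool_pos'],np.round(s['tool_rot'],3).tolist(),s['finger_gap'],s['ft_force'],s['t'],np.abs(s['qvel']).max())
# collar seen in the side view vs label row: collar z check
im={n:capture(n)[:,:,::-1].copy() for n in ('scene','side')}
cv2.imwrite('pics/m6.png',np.hstack([cv2.resize(im['scene'][130:240,265:375],(400,400),interpolation=cv2.INTER_CUBIC),cv2.resize(im['side'][110:230,220:340],(400,400),interpolation=cv2.INTER_CUBIC)]))
E
```

```text
[497.00903536 -52.25828828 130.52435029] [[0.998, 0.0, -0.061], [0.061, 0.0, 0.998], [0.0, -1.0, 0.0]] 28.984570532807957 [ 0.07103878  0.73674795 -1.11834157] 12.35 0.0020174385761475106
```

View pics/m6.png

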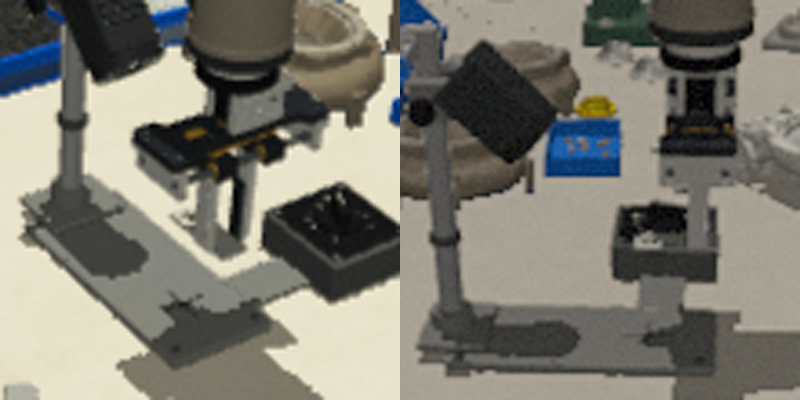

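The coupon is held at the collar's height with its label end towards the reader, the hand is clear of the head, and the arm is still. I'm handing in.

```bash
python3 -c "
from cell import *
print(job_done())"
```

```text
the job is handed in; nothing more can be done
None
```

I did both parts in the order asked and handed in at about 12.5 s; no verdict is reported.

- **Dial:** I gripped the bar and turned it 1.30 rad clockwise. The close-up afterwards showed the pointer line straight under the triangular mark.
- **Coupon:** I took the label-up coupon by its plain part with a 40 N grip. It is held under the reader with the notched, blasted end towards the reader. I did not touch the two label-down coupons or the pink ones.
- **Last checks:**
  - The arm was still, the finger gap was 29 mm and there was no contact force beyond the coupon's weight.
  - The tool stood at (497.0, -52.3, 130.5) mm, pointing straight down with yaw 0.061 rad, against about 0.06 for the reader.
  - That puts the label within about 1–2 mm of the reading point.
- **Disagreements:**
  - Before a last 1.5 mm correction, the wrist view put the code 3–4 mm short of the point, while the scene and side views agreed to about 1 px. The code was partly hidden by a bar in the wrist view, so I relied on the coupon's edges instead. They suggested it was level and 1–2 mm short. I did not re-measure in the wrist view after the correction.
  - The fingertips pressed the bench with about 15 N when I first went down for the coupon. I raised them 1.5 mm before closing.

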